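# Lay out a soldering kit on its outline pads

### The arm

A 7-joint arm with a two-finger parallel gripper is mounted at the origin on the work surface. World frame = base frame: x ahead of the robot, y to its left, z up, the work surface at z = 0. Lengths are in m, angles in rad, forces in N, time in s.
With the tool pointing down it reaches from about 0.425 to 0.95 m from the base axis. Payload 4.7 kg.
Tool frame: the origin (TCP) lies between the finger pads; the fingertips stand 25 mm ahead of it and the grasp point (between the pads) lies 6 mm ahead of it; x points along the fingers, z is the direction in which the jaws open and shut, and the axes are right-handed (so a half turn about x gives the same grasp; the last joint's range is limited). The gripper opens to 85 mm and grips with 20 to 120 N. Pads are 22 mm wide; open, the fingers measure 114 mm over their backs; the gripper's body (76 mm by 85 mm) begins 54 mm behind the grasp point. The pads swing forward as they close: fully open they stand 13 mm farther back than shut.
Start: joints at [-1.133, 0.469, -0.049, 1.532, 0.024, 1.141, -0.082], TCP at [0.304, 0.603, 0.256] pointing down, gripper open.
Joint ranges: [-2.59, 2.59], [-0.33, 1.99], [-1.39, 1.29], [0.1, 2.45], [-1.04, 4.18], [0.21, 1.99], [-2.66, 2.66]. Speed limits (rad/s): [2.57, 2.57, 3.14, 3.14, 3.14, 3.14, 3.14].

### API

Orientations are given as a 3x3 rotation matrix whose columns are the frame's x, y, z axes.
In Python, from rig import * gives the robot as it stands. Calls block until the motion is done:
- movep(position, orientation): joint-space move of the TCP to a pose.
- move_l(position, attitude=None, feed=0.15, until_force=None): straight line of the TCP; attitude=None keeps the orientation; feed is the mean speed in m/s. With until_force (N) it stops when the force on the tool has changed by that much, and returns True; else False.
- move_joints(angles): joint-space move.
- command_gripper(opening, newtons=None): finger opening in m; newtons is the grip in N (None keeps the last); returns when the fingers have stopped.
- sleep(seconds).
- inverse_kinematics(position, orientation): joint angles nearest the present ones, or None.
- sense(): the state.
- camera(name): name is "scene" or "side" or "wrist"; returns (picture, depth): 420x560x3 uint8, red, green, blue; 420x560 float32, m along the optical axis (not along the pixel's ray), 0 where there is no reading.
- camera_params(name): a dict with "K" (3x3 intrinsics, pixels), "position" and "rotation" of the camera in the world; the wrist camera has in their place "tool_from_camera" (4x4, takes a point from camera to tool coordinates, whose origin is the TCP and whose axes are the tool frame's). Camera axes: x right, y down, z forward; pixel columns grow to the right and rows downward; lengths in m; the calibration is good to about 2 mm. A picture is of the moment at which its call begins: read the wrist's pose just before it. camera_params takes no time and is no camera call.
A pose or a line that the arm cannot do raises Unreachable and nothing moves.
- finish_job(): hands the job in, once; it reports no verdict.
The state is a dict: "time_s": time; "joint_pos": joint angles; "qd": joint speeds; "joint_efforts": joint torques, N m; "position": TCP position; "tcp_rot": TCP orientation; "wrist_force": force on the tool from outside, world axes, zero at the start; "ft_torque": the same for the moment, N m; "finger_gap": finger opening in m.
Only numpy, scipy, OpenCV 4.12 (cv2) and the standard library are available. Lean on these libraries where they do the work, as an engineer would, in place of code of your own. Each camera call takes 0.05 s, during which the arm holds its last target.

### The job

Lay out the kit for the next soldering pupil: set the green circuit board, the black battery box, the red square switch box and the blue solder reel each down, upright, on the white pad whose outline has its colour and shape, centred and lined up with that outline. Put them down, do not drop them, and leave the clear parts dish and the tip-cleaner tin where they stand.

Things in the scene. Friction and masses are not known exactly. Their poses are not given: they have to be found in the camera images.
- board_center (a point): Loose green circuit board on a black carrier of the same outline: 66 mm (x) by 46 mm (y) by 16 mm high, with a chip, a blue trimmer and other small components on top, up to 24 mm in all. This point is its middle, 12 mm above its underside; x along the long side, z up. About 60 g. Stands on the table (z = 0).
- battery_center (a point): Loose closed black battery box, 66 mm (x) by 34 mm (y) by 22 mm high, small grey and white switch on top at +x. This point is its centre, 11 mm above its underside; x along the long side, z up. About 75 g. Stands on the table.
- switch_center (a point): Loose red square switch box, 42 mm (x) by 42 mm (y) by 22 mm high, with a round black push cap (26 mm across) on top that makes it 28 mm high in all. This point is 14 mm above its underside, on its upright axis; x and y along its sides, z up. About 60 g. Stands on the table.
- reel_center (a point): Loose reel of solder standing on its flange: blue flanges 52 mm across, silver winding between them, 40 mm high (closed outside like a plain cylinder). This point is its centre, 20 mm above its underside; z up along its axis. About 110 g. Stands on the table.
- pad_board: Fixed flat white disc, 92 mm across and 4 mm thick, lying on the table, with a 5 mm wide green rectangular outline, 74 mm (x) by 54 mm (y) outside printed on its top. Origin at the centre of its underside (on the table), which is also the centre of the outline in plan; z up; x along the outline's long side (the board's long side goes along it, either way round).
- pad_battery: Fixed flat white disc, 92 mm across and 4 mm thick, lying on the table, with a 5 mm wide black narrow rectangular outline, 74 mm (x) by 42 mm (y) outside printed on its top. Origin at the centre of its underside (on the table), which is also the centre of the outline in plan; z up; x along the outline's long side (the battery box's long side goes along it, either way round).
- pad_switch: Fixed flat white disc, 92 mm across and 4 mm thick, lying on the table, with a 5 mm wide red square outline, 50 mm by 50 mm outside printed on its top. Origin at the centre of its underside (on the table), which is also the centre of the outline in plan; z up; x and y along the outline's sides (the switch box may go in any of the four quarter turns).
- pad_reel: Fixed flat white disc, 92 mm across and 4 mm thick, lying on the table, with a 5 mm wide blue circular outline, 60 mm across printed on its top. Origin at the centre of its underside (on the table), which is also the centre of the outline in plan; z up; any turn of the reel will do.
- dish_center (a point): Bystander, to be left alone: loose clear, faintly blue, shallow round dish, 84 mm across and 14 mm high, with small coloured components in it. This point is on its axis, 7 mm above its underside; z up.
- tin_center (a point): Bystander, to be left alone: loose round steel tip-cleaner tin with brass wool showing on top, 56 mm across, about 37 mm high. This point is on its axis, 17.5 mm above its underside; z up.

How it is judged:
By the outcome, as a careful person would: the job done as asked, in the order asked, and still so for the second after the job is handed in, with the robot touching nothing.
It also fails if it takes over 102 s, if anything falls off the work surface, if the arm or the gripper's body presses on something with over 40 N, if the wrist force passes 120 N, or if a joint passes its speed limit or range.

## Working session

There is one attempt and no reset: what is moved stays moved. The work goes in short steps, each a Python script; the robot and the scene stay as the last script left them, time stands still between calls to the robot, and variables do not carry over. Pictures are saved under pics/ and viewed, and the job is handed in when it is done.

```bash
ls; mkdir -p pics; python3 - <<'E'
from rig import *
import cv2,numpy as np
np.set_printoptions(precision=4,suppress=True)
for n in ["scene","side","wrist"]:
    p,d=camera(n); cv2.imwrite(f"pics/{n}0.png",p[:,:,::-1]); np.savez(f"pics/{n}0.npz",p=p,d=d); print(n,camera_params(n))
s=sense();print(s)
E
```

```text
pics
scene {'K': array([[484.7455,   0.    , 279.4988],
       [  0.    , 484.7455, 209.458 ],
       [  0.    ,   0.    ,   1.    ]]), 'position': array([1.2198, 0.4972, 0.8918]), 'rotation': array([[-0.5984,  0.5557, -0.5772],
       [ 0.801 ,  0.4311, -0.4154],
       [ 0.018 , -0.7109, -0.7031]])}
side {'K': array([[458.9103,   0.    , 272.6068],
       [  0.    , 458.9103, 206.0743],
       [  0.    ,   0.    ,   1.    ]]), 'position': array([ 0.0794, -0.5471,  0.5711]), 'rotation': array([[ 0.7861, -0.3809,  0.4867],
       [-0.618 , -0.4906,  0.6142],
       [ 0.0048, -0.7837, -0.6211]])}
wrist {'K': array([[374.3018,   0.    , 276.045 ],
       [  0.    , 374.3018, 214.9377],
       [  0.    ,   0.    ,   1.    ]]), 'tool_from_camera': array([[-0.0004, -0.2718,  0.9623, -0.1188],
       [ 0.0007, -0.9623, -0.2718,  0.0696],
       [ 1.    ,  0.0005,  0.0006, -0.0006],
       [ 0.    ,  0.    ,  0.    ,  1.    ]])}
{'time_s': 0.15, 'joint_pos': array([-1.1329,  0.4693, -0.0486,  1.5334,  0.0241,  1.141 , -0.0823]), 'qd': array([-0.0016, -0.0026, -0.0015, -0.0042, -0.0002,  0.0007, -0.0002]), 'joint_efforts': array([  0.0014, -51.0763,  -0.0464, -23.7979,   0.0107,   0.0054,
        -0.    ]), 'position': array([0.3036, 0.6024, 0.2555]), 'tcp_rot': array([[-0.0006, -0.893 ,  0.45  ],
       [-0.0014,  0.45  ,  0.893 ],
       [-1.    , -0.    , -0.0015]]), 'wrist_force': array([0.1959, 0.6074, 0.4135]), 'ft_torque': array([0.0426, 0.011 , 0.0038]), 'finger_gap': 0.08496205281148214}
```

View pics/scene0.png

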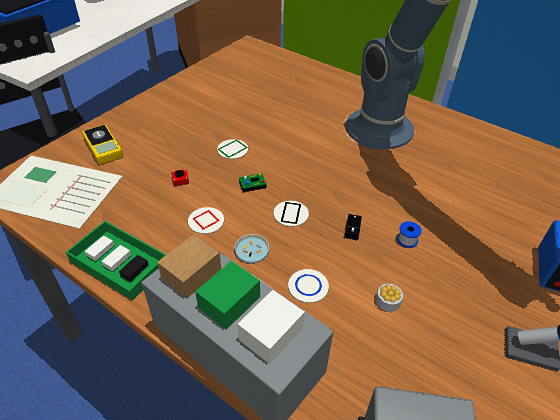

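View pics/side0.png

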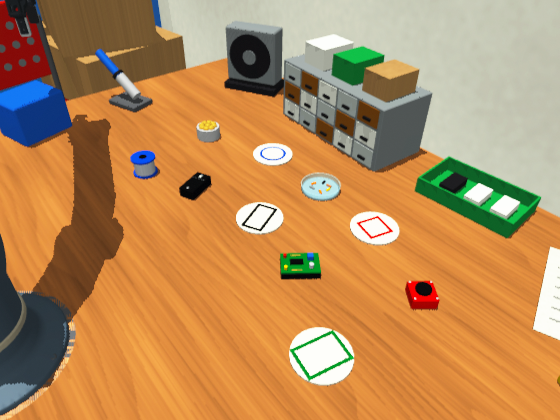

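View pics/wrist0.png

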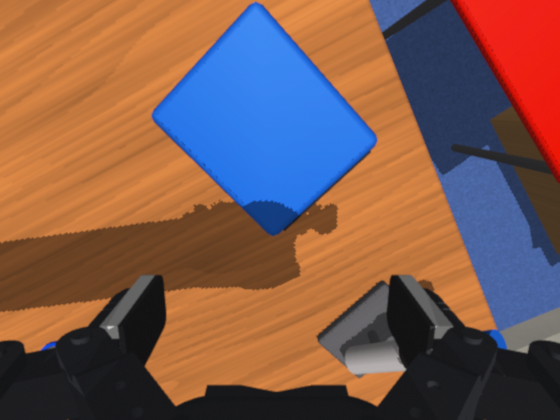

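The scene picture shows the board at (253,182), the switch at (180,177), the battery at (353,226) and the reel at (410,234). The pads are board (233,149), switch (206,220), battery (291,213) and reel (308,286). The dish is at (252,249) and the tin at (390,297). The side view shows the same layout. Next I'll turn these into coarse positions from both cameras.

```bash
cat > h.py <<'E'
import numpy as np,cv2
from rig import *
np.set_printoptions(precision=4,suppress=True)
def ray(K,R,t,uv,z):
    uv=np.atleast_2d(uv).astype(float); d=(R@np.linalg.inv(K)@np.c_[uv,np.ones(len(uv))].T).T
    s=(z-t[2])/d[:,2]; return (t+d*s[:,None])[:,:2]
def wcam(s):
    T=np.array(camera_params("wrist")["tool_from_camera"]); R=s["tcp_rot"]
    return R@T[:3,:3], R@T[:3,3]+s["position"]
def down(a): # jaw axis z at yaw a
    z=np.array([np.cos(a),np.sin(a),0]);x=np.array([0,0,-1.]);return np.c_[x,np.cross(z,x),z]
def proj(K,R,t,P):
    p=(np.atleast_2d(P)-t)@R; p=p@K.T; return p[:,:2]/p[:,2:]
E
python3 - <<'E'
from h import *
pts=dict(scene=dict(pad_board=(233,149,.004),board=(253,182,.016),switch=(180,173,.028),pad_switch=(206,220,.004),pad_battery=(291,213,.004),battery=(353,222,.022),reel=(410,228,.04),pad_reel=(308,286,.004),dish=(252,247,.014),tin=(390,294,.036)),
side=dict(pad_board=(322,354,.004),board=(300,262,.016),switch=(424,289,.028),pad_switch=(375,227,.004),pad_battery=(260,217,.004),battery=(195,183,.022),reel=(143,158,.04),pad_reel=(273,154,.004),dish=(321,185,.014),tin=(208,127,.036)))
for k in pts['scene']:
    r=[]
    for c in pts:
        p=camera_params(c);u=pts[c][k];r.append(ray(p['K'],p['rotation'],p['position'],u[:2],u[2])[0])
    print(k,*r,np.hypot(*r[0]))
E
```

```text
pad_board [ 0.371  -0.2895] [ 0.3707 -0.2941] 0.47058391324776494
board [ 0.4599 -0.1408] [ 0.457 -0.146] 0.48101121851602996
switch [ 0.5638 -0.3122] [ 0.5626 -0.3175] 0.6445106067978176
pad_switch [ 0.6359 -0.152 ] [ 0.637  -0.1545] 0.6538573021012277
pad_battery [0.4832 0.0041] [0.4836 0.002 ] 0.48322061263303967
battery [0.4289 0.155 ] [0.4309 0.1537] 0.4560992945177018
reel [0.3779 0.2821] [0.3788 0.2786] 0.4715565824395626
pad_reel [0.6478 0.1699] [0.6448 0.1662] 0.669749174941126
dish [0.6415 0.003 ] [ 0.6389 -0.0024] 0.641468326698129
tin [0.5785 0.3334] [0.565  0.3167] 0.6677076948089992
```

```bash
cat >> h.py <<'E'
def rect(img,K,R,t,c,z,half=.06,n=240):
    # top-down patch: right=+x, up=+y
    g=np.linspace(-half,half,n); X,Y=np.meshgrid(c[0]+g,c[1]-g)
    uv=proj(K,R,t,np.c_[X.ravel(),Y.ravel(),np.full(X.size,z)]).reshape(n,n,2).astype(np.float32)
    return cv2.remap(img,uv[...,0],uv[...,1],cv2.INTER_LINEAR)
E
python3 - <<'E'
from h import *
L=dict(pad_board=(.371,-.292,.004),board=(.458,-.143,.016),pad_battery=(.483,.003,.004),battery=(.43,.154,.022),pad_switch=(.636,-.153,.004),switch=(.563,-.315,.022),reel=(.378,.28,.04),pad_reel=(.646,.168,.004))
rows=[]
for c in ["scene","side"]:
    p=camera_params(c);im=np.load(f"pics/{c}0.npz")["p"]
    rows.append(np.hstack([rect(im,p['K'],p['rotation'],p['position'],v[:2],v[2],n=200) for v in list(L.values())[:4]]))
    rows.append(np.hstack([rect(im,p['K'],p['rotation'],p['position'],v[:2],v[2],n=200) for v in list(L.values())[4:]]))
m=np.vstack(rows)
cv2.imwrite("pics/rect0.png",cv2.resize(m,(600,600))[:,:,::-1])
E
```

```text
(no output)
```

View pics/rect0.png

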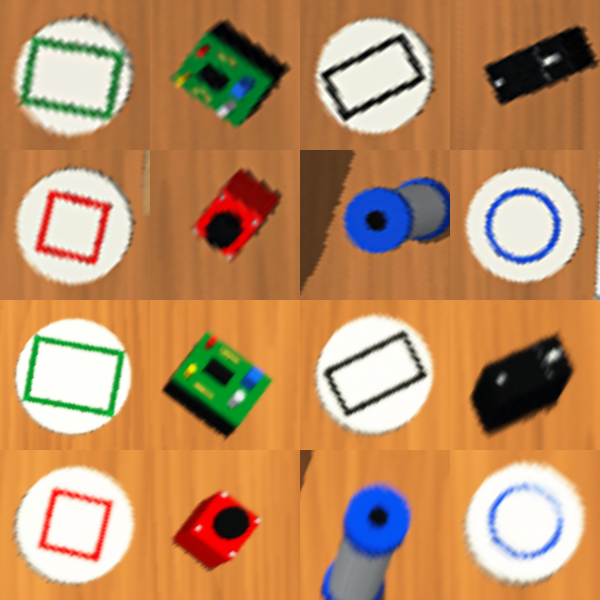

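The rectified patches give rough long-axis yaws: pad_board about -10°, board about -37°, pad_battery about +25°, battery about +27°, pad_switch about -15°, switch about +50°. I'll now take wrist views of the board's pad and then the board, each with the jaws at the matching relative yaw.

```bash
cat >> h.py <<'E'
def view(name,xy,yaw,z=.17,zs=(.004,)):
    movep([xy[0],xy[1],z],down(yaw)); sleep(.15)
    s=sense(); p,d=camera("wrist"); R,t=wcam(s); K=camera_params("wrist")["K"]
    np.savez(f"pics/{name}.npz",p=p,d=d,R=R,t=t,K=K,pos=s["position"],rot=s["tcp_rot"])
    cv2.imwrite(f"pics/{name}.png",p[:,:,::-1]); print(name,s["time_s"],s["position"],s["joint_pos"])
E
python3 - <<'E'
from h import *
r=np.radians
view("w_padboard",(.371,-.292),r(80))
view("w_board",(.458,-.143),r(52))
E
python3 - <<'E'
import cv2,numpy as np
cv2.imwrite("pics/m1.png",cv2.resize(np.hstack([cv2.imread(f"pics/{n}.png") for n in("w_padboard","w_board")]),(800,300)))
E
```

```text
w_padboard 3.4583 [ 0.3713 -0.2918  0.17  ] [-0.2931  0.4164  1.1089  2.1342 -0.4911  0.8752  2.5065]
w_board 4.3833 [ 0.4573 -0.1446  0.1703] [-0.7091  0.5122  1.2367  2.1208 -0.613   0.9362  1.7823]
```

View pics/m1.png

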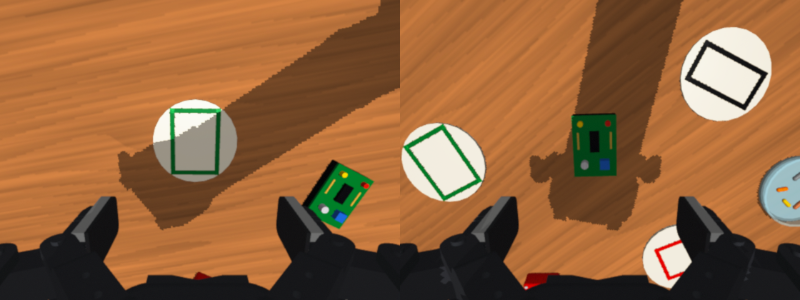

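```bash
cat >> h.py <<'E'
HS={'green':((40,90,40),(85,255,255)),'blue':((105,100,40),(130,255,255)),'black':((0,0,0),(180,255,60))}
def fit(name,col,c,z,half=.06,circ=False):
    f=np.load(f"pics/{name}.npz"); im=rect(f['p'],f['K'],f['R'],f['t'],c,z,half,n=480)
    h=cv2.cvtColor(im,cv2.COLOR_RGB2HSV)
    if col=='red': m=cv2.inRange(h,(0,150,50),(6,255,255))|cv2.inRange(h,(172,150,50),(180,255,255))
    else: m=cv2.inRange(h,*HS[col])
    m=cv2.morphologyEx(m,cv2.MORPH_OPEN,np.ones((5,5)))
    n,lab,st,_=cv2.connectedComponentsWithStats(m); 
    k=1+np.argmax(st[1:,4]); m=np.uint8(lab==k)*255
    pts=np.argwhere(m)[:,::-1].astype(np.float32); w=2*half/479
    P=np.c_[c[0]-half+pts[:,0]*w,c[1]+half-pts[:,1]*w]
    if circ:
        (x,y),r=cv2.minEnclosingCircle((pts)); print(name,"circle",c[0]-half+x*w,c[1]+half-y*w,"d",2000*r*w); out=(c[0]-half+x*w,c[1]+half-y*w,0)
    else:
        (x,y),(a,b),an=cv2.minAreaRect(pts); 
        if a<b: a,b=b,a; an+=90
        out=(c[0]-half+x*w,c[1]+half-y*w,-an); print(name,"rect",np.array(out),"size mm",a*w*1e3,b*w*1e3)
    o=im.copy(); o[m>0]=(o[m>0]//2+np.array([127,0,127])).astype(np.uint8); cv2.imwrite(f"pics/{name}_fit.png",np.hstack([im,o])[:,:,::-1])
    return np.array(out)
E
python3 - <<'E'
from h import *
fit("w_padboard","green",(.371,-.292),.004)
fit("w_board","green",(.458,-.143),.016)
E
python3 - <<'E'
import cv2,numpy as np
cv2.imwrite("pics/m2.png",cv2.resize(np.vstack([cv2.imread(f"pics/{n}_fit.png") for n in("w_padboard","w_board")]),(600,600)))
E
```

```text
w_padboard rect [  0.3688  -0.2942 -10.6026] size mm 74.08449559221685 53.9712696433814
w_board rect [  0.4549  -0.1471 -36.6744] size mm 66.75985634949113 45.94014910417211
```

View pics/m2.png

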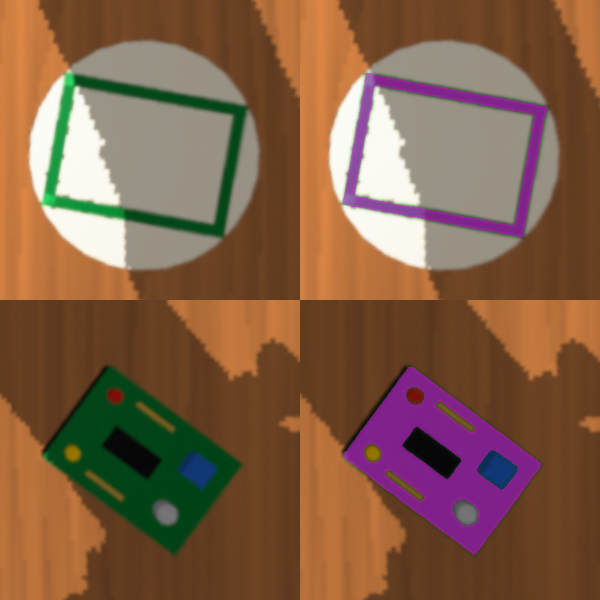

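Both fits match the given sizes to within 1 mm. The pad is at (0.369,-0.294) at -10.6° and the board at (0.455,-0.147) at -36.7°. Now I'll pick the board with a guarded descent.

```bash
cat >> h.py <<'E'
def pick(xy,yaw,open_,zlow,raise_,N=40):
    command_gripper(open_); A=down(yaw)
    movep([xy[0],xy[1],.11],A)
    move_l([xy[0],xy[1],zlow+.02],A,feed=.12)
    hit=move_l([xy[0],xy[1],zlow],A,feed=.03,until_force=5)
    z=sense()["position"][2]; zg=z+raise_; print("hit",hit,"z",z)
    if raise_>0: move_l([xy[0],xy[1],zg],A,feed=.03)
    command_gripper(0.0,N); s=sense(); print("gap",s["finger_gap"],s["position"],s["wrist_force"])
    return s["position"][2]
def place(xy,yaw,zg,open_,zlift=.13):
    A=down(yaw)
    s=sense();p=s["position"]; move_l([p[0],p[1],zlift],feed=.12)
    print("lift gap",sense()["finger_gap"])
    movep([xy[0],xy[1],zlift],A)
    move_l([xy[0],xy[1],zg+.012],A,feed=.12); sleep(.1)
    hit=move_l([xy[0],xy[1],zg+.001],A,feed=.02,until_force=3)
    s=sense(); print("place hit",hit,s["position"],"expected z",zg+.004,s["wrist_force"],"t",s["time_s"])
def release(xy,open_,zup=.17):
    command_gripper(open_); sleep(.1); s=sense();p=s["position"]; move_l([p[0],p[1],p[2]+.05],feed=.1); move_l([p[0],p[1],zup],feed=.2); print("t",sense()["time_s"])
E
python3 - <<'E'
from h import *
r=np.radians
zg=pick((.4549,-.1471),r(53.33),.066,.024,.005)
print(zg,sense()["time_s"])
p=sense()["position"]; move_l([p[0],p[1],.06],feed=.08); s=sense(); print(s["finger_gap"],s["wrist_force"])
for c in ("wrist","side"):
    im,d=camera(c); cv2.imwrite(f"pics/g1{c}.png",im[:,:,::-1])
for a in (79.4,-100.6): print(a,inverse_kinematics([.3688,-.2942,.034],down(r(a))))
E
python3 - <<'E'
import cv2,numpy as np
cv2.imwrite("pics/m3.png",cv2.resize(np.hstack([cv2.imread(f"pics/{n}.png") for n in("g1wrist","g1side")]),(800,300)))
E
```

```text
hit False z 0.024007268097071023
gap 0.04502035868028803 [ 0.4549 -0.147   0.0293] [-1.0749  0.1847  5.1351]
0.0293194458016394 7.2667
0.044888670550029694 [-0.7726 -0.2276 -0.9032]
79.4 [ 0.1703  0.532   0.5234  2.2081 -0.5315  0.5238  2.4885]
-100.6 [-0.0977  0.6735  0.9079  2.2208 -0.9002  0.6783 -0.2914]
```

View pics/m3.png

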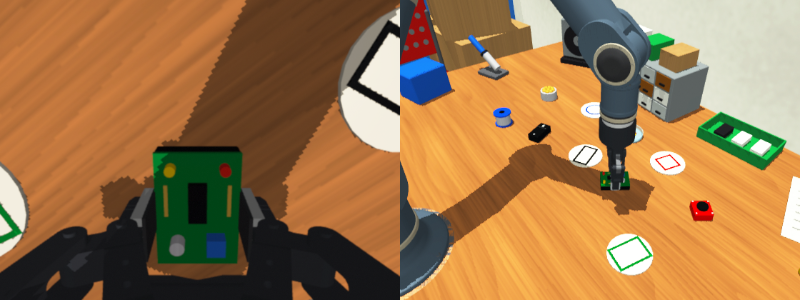

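The board is held level in the jaws with a gap of 45 mm. Now I'll place it.

```bash
python3 - <<'E'
from h import *
r=np.radians
place((.3688,-.2942),r(79.4),.0293,.066)
for c in ("side",):
    im,d=camera(c); cv2.imwrite(f"pics/p1{c}.png",im[:,:,::-1])
E
```

```text
lift gap 0.04464792988279186
place hit True [ 0.369  -0.2942  0.0333] expected z 0.033299999999999996 [-0.8228  0.3499  5.8942] t 10.7917
```

```bash
python3 - <<'E'
from h import *
r=np.radians
release(None,.066)
view("w_board2",(.3688,-.2942),r(79.4))
fit("w_board2","green",(.3688,-.2942),.004)
fit("w_board2","green",(.3688,-.2942),.020,half=.036)
view("w_batt",(.43,.154),r(117))
view("w_padbatt",(.483,.003),r(115))
E
python3 - <<'E'
import cv2,numpy as np
cv2.imwrite("pics/m4.png",cv2.resize(np.vstack([np.hstack([cv2.imread(f"pics/{n}.png") for n in q]) for q in(("w_board2","w_batt"),("w_padbatt","p1side"))]),(800,600)))
E
```

```text
t 12.5167
w_board2 12.9167 [ 0.3685 -0.2942  0.1695] [-0.1799  0.3472  0.9432  2.132  -0.3787  0.838   2.3797]
w_board2 rect [  0.3701  -0.2944 -10.4915] size mm 76.4364260870629 53.61862915293907
w_board2 rect [  0.3663  -0.2937 -10.3889] size mm 71.76344302501957 50.52493496379176
w_batt 14.775 [0.4304 0.1529 0.1701] [-1.1255  0.2815  0.8264  2.1598 -0.286   0.8089  1.9207]
w_padbatt 15.6583 [0.4828 0.0045 0.1698] [-0.7838  0.341   0.8476  2.1055 -0.3453  0.8365  2.2808]
```

View pics/m4.png

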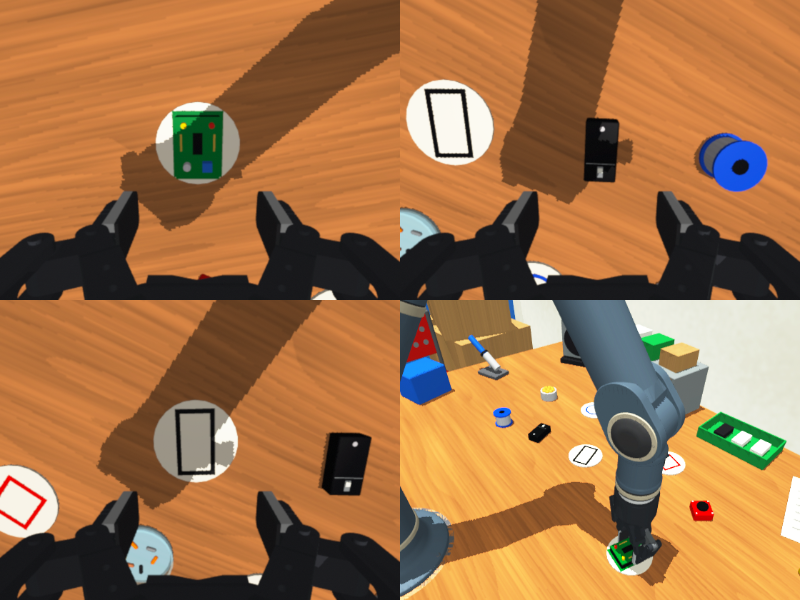

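View pics/w_board2_fit.png

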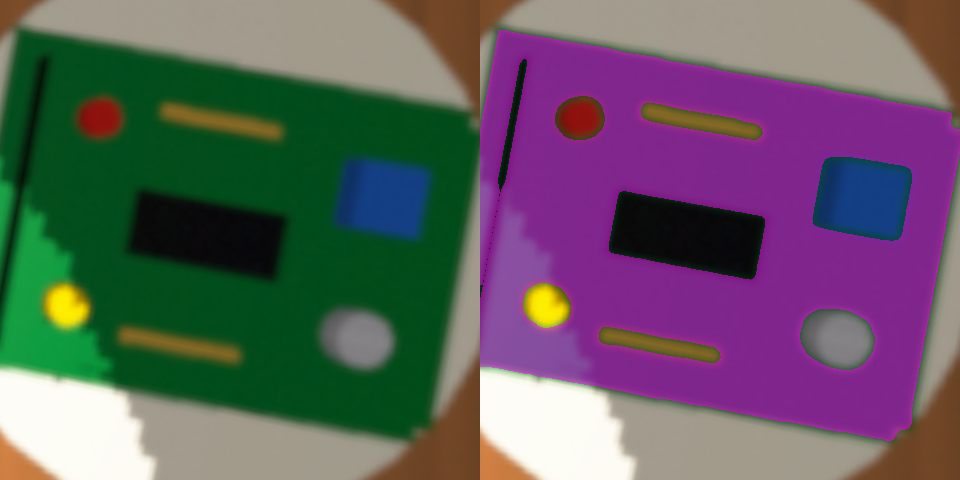

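The board sits inside its outline: its visible -x edge puts the centre about 0.2 mm off the outline's centre along x. The battery at montage pixel (602,150) and its pad at (195,440) are both in view. I'll fit the object tops from depth, which rules out any side faces.

```bash
cat >> h.py <<'E'
def dfit(name,c,zlo,zhi,half=.05,circ=False):
    f=np.load(f"pics/{name}.npz"); d=f['d']; v,u=np.mgrid[:d.shape[0],:d.shape[1]]
    K=f['K']; X=np.stack([(u-K[0,2])/K[0,0]*d,(v-K[1,2])/K[1,1]*d,d],-1)@f['R'].T+f['t']
    m=(d>0)&(abs(X[...,0]-c[0])<half)&(abs(X[...,1]-c[1])<half)
    zz=X[...,2][m]; mm=m&(X[...,2]>zlo)&(X[...,2]<zhi)
    P=X[mm]; print(name,"n",len(P),"zmed",np.median(P[:,2]),"table z",np.median(zz[zz<.012]))
    q=(P[:,:2]*1e4).astype(np.float32)
    # robust: discard isolated pixels
    k=np.uint8(mm); k=cv2.morphologyEx(k,cv2.MORPH_OPEN,np.ones((3,3))); q=(X[k>0][:,:2]*1e4).astype(np.float32)
    if circ: (x,y),r_=cv2.minEnclosingCircle(q); out=(x/1e4,y/1e4,0); print("  circle",out,"d",r_/5)
    else:
        (x,y),(a,b),an=cv2.minAreaRect(q)
        if a<b:a,b=b,a;an+=90
        out=(x/1e4,y/1e4,an); print("  rect",np.array(out),a/10,b/10)
    return np.array(out)
E
python3 - <<'E'
from h import *
dfit("w_board",(.455,-.147),.012,.030)
dfit("w_batt",(.43,.154),.017,.03)
fit("w_batt","black",(.43,.154),.022)
fit("w_padbatt","black",(.483,.003),.004)
dfit("w_board2",(.3688,-.2942),.017,.034)
E
```

```text
w_board n 5303 zmed 0.01718743866440453 table z 0.0010334109190394125
  rect [  0.4551  -0.1468 143.5113] 66.79518432617188 46.1899169921875
w_batt n 3949 zmed 0.02301703783312542 table z 0.0010559831012691145
  rect [ 0.4319  0.1585 24.0774] 66.00460205078124 33.98980712890625
w_batt rect [   0.4312    0.1578 -156.0375] size mm 68.04302430600862 33.805302438755874
w_padbatt rect [   0.4819    0.0023 -153.435 ] size mm 73.38410761759526 41.341583315664145
w_board2 n 5407 zmed 0.021213984055876045 table z 0.00278151244367289
  rect [  0.3685  -0.2939 169.4971] 66.26176147460937 46.06936340332031
```

View pics/w_batt_fit.png

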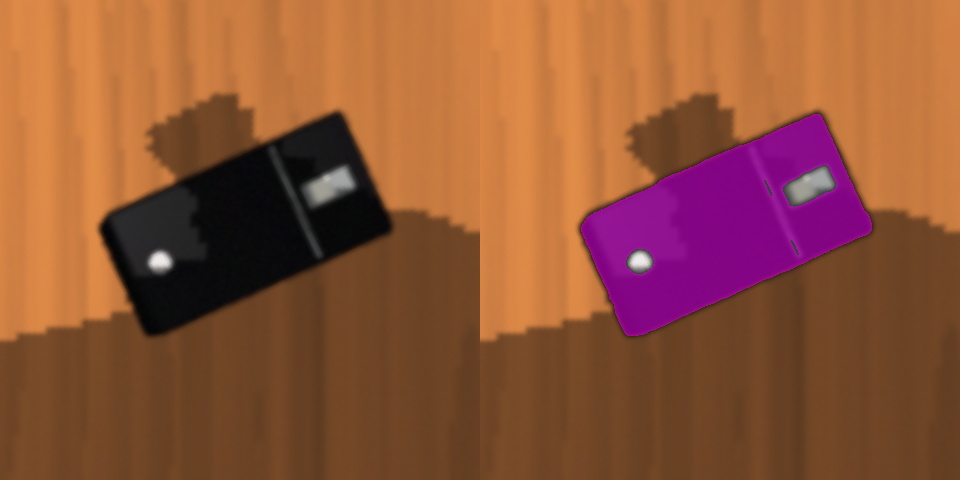

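Depth shows the placed board at (0.3685,-0.2939), -10.5°, which is within 0.5 mm and 0.2° of its outline. I'll look at the battery pad fit before using it.

```bash
cat >> h.py <<'E'
from scipy.optimize import minimize
def outline(name,c,z,size,th0,w=.005):
    """template match of a printed outline: dark/coloured ring contrasted with white inside and outside"""
    f=np.load(f"pics/{name}.npz"); im=f['p'].astype(np.float32); 
    g=im.min(2)/np.maximum(im.max(2),1) if size[2]!='black' else im.max(2)/255
    a,b=size[0]/2,size[1]/2; n=61
    def ringpts(off):
        A,B=a-off,b-off; s=np.linspace(-.85,.85,n)
        return np.vstack([np.c_[s*A,0*s+B],np.c_[s*A,0*s-B],np.c_[0*s+A,s*B],np.c_[0*s-A,s*B]])
    offs=[(-.001,1),(.001,-1),(.0025,0),(.004,-1),(.006,1)]
    def sc(q):
        R=np.array([[np.cos(q[2]),-np.sin(q[2])],[np.sin(q[2]),np.cos(q[2])]]);t=0
        for o,k in offs:
            if k==0: continue
            P=ringpts(o)@R.T+q[:2]; uv=proj(f['K'],f['R'],f['t'],np.c_[P,np.full(len(P),z)]).astype(np.float32)
            t-=k*cv2.remap(g,uv[:,:1],uv[:,1:],cv2.INTER_LINEAR).mean()
        return t
    best=None
    for dx in (-.002,0,.002):
        for dy in (-.002,0,.002):
            for dt in (-2,0,2):
                r=minimize(sc,[c[0]+dx,c[1]+dy,np.radians(th0+dt)],method='Nelder-Mead',options=dict(initial_simplex=np.array([c[0]+dx,c[1]+dy,np.radians(th0+dt)])+np.array([[0,0,0],[.002,0,0],[0,.002,0],[0,0,.03]]),xatol=1e-5,fatol=1e-5))
                if best is None or r.fun<best.fun: best=r
    print(name,"outline",best.x[:2],np.degrees(best.x[2]),"score",best.fun); return best.x
E
python3 - <<'E'
from h import *
outline("w_padboard",(.3688,-.2942),.004,(.074,.054,'c'),-10)
outline("w_padbatt",(.4819,.0023),.004,(.074,.042,'black'),26)
E
```

```text
w_padboard outline [ 0.3688 -0.2942] -10.509989887189201 score -1.1678602695465088
w_padbatt outline [0.482  0.0023] 26.507504817982404 score -1.0265579223632812
```

View pics/w_padbatt_fit.png

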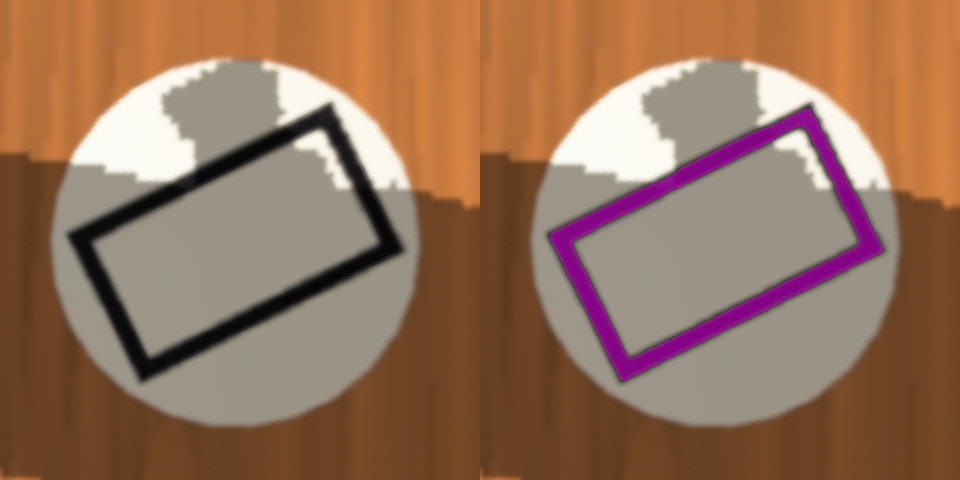

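The two fits agree at (0.482,0.0023), 26.5°. Next is the battery.

```bash
python3 - <<'E'
from h import *
r=np.radians
zg=pick((.4319,.1585),r(114.08),.058,.034,0)
place((.4820,.0023),r(116.5),zg,.058)
E
```

```text
hit False z 0.0339799101712212
gap 0.03317926552309406 [0.4321 0.1585 0.0344] [-0.6023  0.0002  3.9643]
lift gap 0.03284032135109582
place hit True [0.4822 0.0024 0.0384] expected z 0.038351163234315644 [-0.7173  0.2477  5.7449] t 21.5167
```

```bash
python3 - <<'E'
from h import *
r=np.radians
release(None,.058)
view("w_batt2",(.482,.0023),r(116.5))
dfit("w_batt2",(.482,.0023),.021,.034)
view("w_padsw",(.636,-.154),r(75))
view("w_sw",(.563,-.316),r(50))
outline("w_padsw",(.636,-.154),.004,(.05,.05,'c'),-15)
fit("w_padsw","red",(.636,-.154),.004)
dfit("w_sw",(.563,-.316),.019,.026)
dfit("w_sw",(.563,-.316),.0265,.034,circ=True)
E
python3 - <<'E'
import cv2,numpy as np
cv2.imwrite("pics/m5.png",cv2.resize(np.vstack([np.hstack([cv2.imread(f"pics/{n}.png") for n in q]) for q in(("w_batt2","w_padsw"),("w_sw","w_sw"))]),(800,600)))
E
```

```text
t 23.1917
w_batt2 23.5917 [0.4817 0.0022 0.1695] [-0.7765  0.3383  0.8423  2.1076 -0.3401  0.8344  2.3034]
w_batt2 n 4141 zmed 0.027003948835506386 table z 0.004226192918443228
  rect [ 0.4817  0.0031 26.6626] 65.85856323242187 34.03780517578125
w_padsw 24.675 [ 0.6356 -0.152   0.1702] [-0.4513  0.6956  0.9625  1.7131 -0.6407  1.0813  2.0318]
w_sw 25.6167 [ 0.5645 -0.3139  0.1697] [-0.2292  0.73    1.0529  1.735  -0.7058  1.1077  1.9297]
w_padsw outline [ 0.6349 -0.1547] -13.698644162241548 score -1.3544228076934814
w_padsw rect [  0.6349  -0.1547 -13.627 ] size mm 49.675206321764094 49.64569537774008
w_sw n 2123 zmed 0.022779544844740318 table z 0.0010131359975141252
  rect [  0.5634  -0.3156 142.0659] 42.19896240234375 41.9197998046875
w_sw n 959 zmed 0.028913508000747268 table z 0.0010131359975141252
  circle (0.56347822265625, -0.315738427734375, 0) d 26.070346069335937
```

View pics/m5.png

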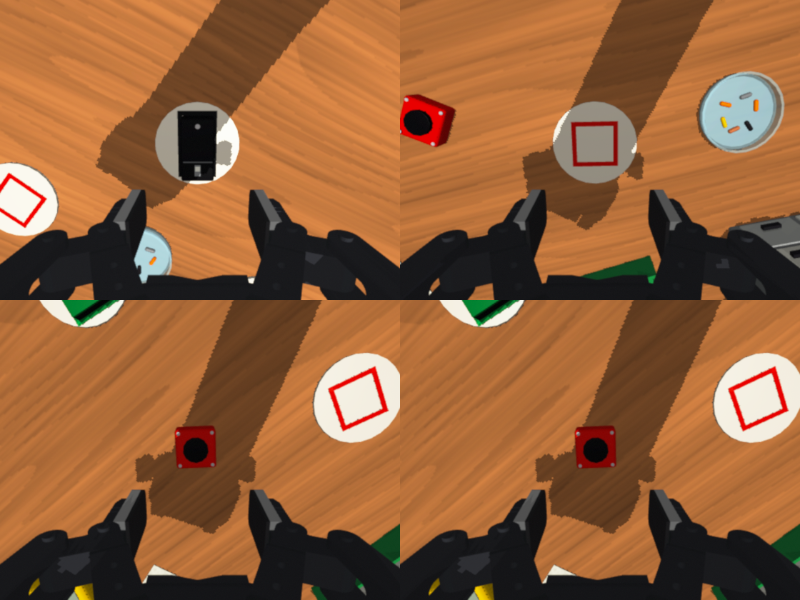

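The battery sits within 0.9 mm and 0.2° of its outline. The switch is at (0.5634,-0.3157) at 52.1°, and both the square and the cap fits agree on that. Its pad is at (0.6349,-0.1547), -13.7°.

```bash
python3 - <<'E'
from h import *
r=np.radians
zg=pick((.5634,-.3157),r(52.07),.064,.034,0)
place((.6349,-.1547),r(76.34),zg,.064)
release(None,.064)
view("w_sw2",(.6349,-.1547),r(76.34))
dfit("w_sw2",(.6349,-.1547),.023,.030)
dfit("w_sw2",(.6349,-.1547),.0305,.038,circ=True)
view("w_padreel",(.646,.168),r(115))
view("w_reel",(.378,.28),r(115))
fit("w_padreel","blue",(.646,.168),.004,circ=True)
dfit("w_reel",(.378,.28),.036,.045,circ=True)
fit("w_reel","blue",(.378,.28),.04,half=.06,circ=True)
E
python3 - <<'E'
import cv2,numpy as np
cv2.imwrite("pics/m6.png",cv2.resize(np.vstack([np.hstack([cv2.imread(f"pics/{n}.png") for n in q]) for q in(("w_sw2","w_padreel"),("w_reel","w_reel"))]),(800,600)))
E
```

```text
hit False z 0.034057713576436395
gap 0.040826054202475356 [ 0.5636 -0.316   0.0345] [-0.2422  0.205   1.922 ]
lift gap 0.041114696411742424
place hit True [ 0.635  -0.1546  0.0385] expected z 0.038468229443930343 [-0.3611  0.3316  5.2749] t 31.1
t 32.7583
w_sw2 33.1583 [ 0.6346 -0.1547  0.1693] [-0.4469  0.6956  0.9603  1.7141 -0.6377  1.0787  2.0545]
w_sw2 n 2173 zmed 0.026817633395930462 table z 0.0043433977504648
  rect [  0.6345  -0.1546 167.6566] 42.160614013671875 41.576873779296875
w_sw2 n 992 zmed 0.03301921652451531 table z 0.0043433977504648
  circle (0.634640869140625, -0.15439644775390626, 0) d 25.842001342773436
w_padreel 34.5833 [0.6464 0.1654 0.1703] [-0.8564  0.6618  0.8306  1.6747 -0.5482  1.0535  2.1523]
w_reel 35.9 [0.3795 0.2796 0.1703] [-1.522   0.3603  0.9902  2.1339 -0.4042  0.8444  1.7188]
w_padreel circle 0.6447964083804966 0.16819508568877217 d 59.86052256287513
w_reel n 4318 zmed 0.041144282978560404 table z 0.0011107025235558843
  circle (0.37879755859375, 0.2843961669921875, 0) d 52.487481689453126
w_reel circle 0.37691207828402273 0.28264269356936655 d 58.18355552338857
```

View pics/m6.png

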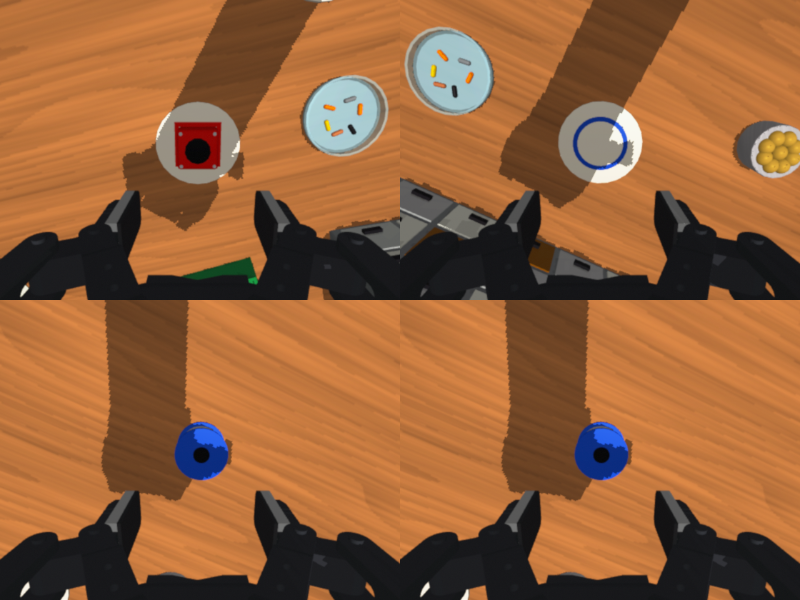

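The switch sits at (0.6346,-0.1545), against (0.6349,-0.1547) for its pad. The depth yaw fit is 1.3° off and noisy, so I'll cross-check it in colour. I'll also check the drawer cabinet's clearance at the reel pad.

```bash
python3 - <<'E'
from h import *
for n,c in (("w_padreel",(.6448,.1682)),("w_reel",(.379,.284))):
    f=np.load(f"pics/{n}.npz"); d=f['d']; v,u=np.mgrid[:420,:560];K=f['K']
    X=np.stack([(u-K[0,2])/K[0,0]*d,(v-K[1,2])/K[1,1]*d,d],-1)@f['R'].T+f['t']
    m=(d>0)&(X[...,2]>.025)&(X[...,2]<.2)
    for P in [X[m]]:
        r=np.hypot(P[:,0]-c[0],P[:,1]-c[1]); 
        k=np.argsort(r)[::40]; 
        T=(P-f['pos'])@f['rot']; ok=~((abs(T[:,1])<.05)&(T[:,0]<.03)); Q=P[ok]; r=r[ok]; k=np.argsort(r)[:2000:250]; print(n,np.c_[Q[k],r[k]])
s=np.load("pics/side0.npz");p=camera_params("side");d=s['d'];K=p['K']
X=np.stack([(u-K[0,2])/K[0,0]*d,(v-K[1,2])/K[1,1]*d,d],-1)@p['rotation'].T+p['position']
P=X[(d>0)&(X[...,2]>.05)&(X[...,0]>.6)&(X[...,0]<1.0)&(abs(X[...,1])<.4)]
r=np.hypot(P[:,0]-.6448,P[:,1]-.1682);k=np.argsort(r)[:400:50];print(np.c_[P[k],r[k]])
im=np.load("pics/w_sw2.npz");o=rect(im['p'],im['K'],im['R'],im['t'],(.6349,-.1547),.026,.04,n=600);cv2.imwrite("pics/sw2r.png",o[:,:,::-1])
E
```

```text
w_padreel [[0.7782 0.147  0.0252 0.135 ]
 [0.7824 0.1597 0.0281 0.1379]
 [0.783  0.1663 0.0616 0.1382]
 [0.7834 0.1655 0.0714 0.1386]
 [0.7833 0.183  0.0411 0.1392]
 [0.7843 0.1832 0.0455 0.1403]
 [0.7844 0.1887 0.0285 0.1411]
 [0.7807 0.1244 0.1063 0.1428]]
w_reel [[0.3788 0.284  0.0415 0.0002]
 [0.3852 0.2855 0.0416 0.0063]
 [0.3834 0.2763 0.0407 0.0089]
 [0.3749 0.2739 0.0413 0.0109]
 [0.3903 0.2895 0.0402 0.0125]
 [0.3677 0.2924 0.0418 0.0141]
 [0.39   0.2732 0.0418 0.0154]
 [0.3869 0.2987 0.0401 0.0167]]
[[0.7774 0.1505 0.1166 0.1338]
 [0.7795 0.1439 0.0655 0.1369]
 [0.7814 0.1502 0.0727 0.1378]
 [0.7831 0.1696 0.1105 0.1383]
 [0.7797 0.1354 0.136  0.1389]
 [0.7829 0.1506 0.0617 0.1393]
 [0.7844 0.1735 0.1012 0.1397]
 [0.7819 0.1399 0.1265 0.14  ]]
```

View pics/sw2r.png

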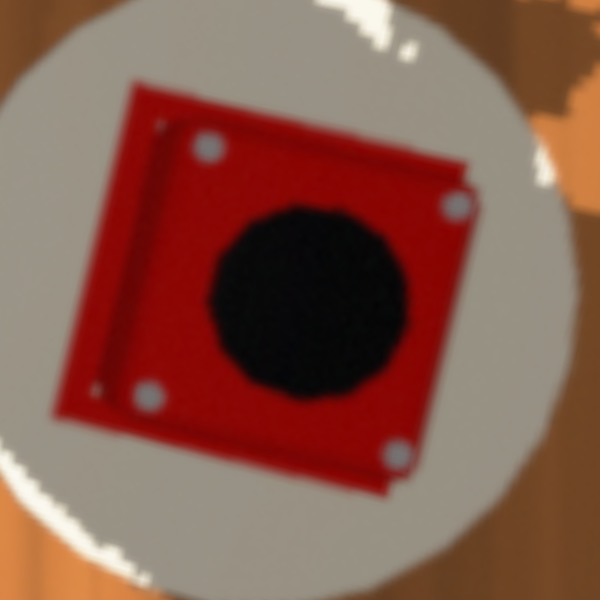

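The rectified picture's screws, (208,147)→(457,206), give a yaw of -13.3°. That matches the pad to within 0.5°, so the switch is fine. The cabinet is 0.135 m from the reel pad, which is clear. Now the reel.

```bash
python3 - <<'E'
from h import *
r=np.radians
zg=pick((.3788,.2844),r(115),.076,.031,0)
place((.6448,.1682),r(115),zg,.074)
E
```

```text
hit False z 0.03099391815528761
gap 0.05075396898728091 [0.379  0.2844 0.0314] [-0.4306 -0.6628  5.1087]
lift gap 0.05114008832344537
place hit True [0.6449 0.1683 0.0355] expected z 0.03539653934730572 [0.2994 0.351  4.2423] t 41.8917
```

```bash
python3 - <<'E'
from h import *
r=np.radians
release(None,.076)
view("w_reel2",(.6448,.1682),r(115))
dfit("w_reel2",(.6448,.1682),.040,.05,circ=True)
move_joints([-1.133,0.469,-0.049,1.532,0.024,1.141,-0.082]); sleep(.3)
for c in ("scene","side"):
    im,d=camera(c); cv2.imwrite(f"pics/end{c}.png",im[:,:,::-1]); np.savez(f"pics/end{c}.npz",p=im,d=d)
print(sense()["time_s"])
E
python3 - <<'E'
import cv2,numpy as np
cv2.imwrite("pics/m7.png",cv2.resize(np.vstack([np.hstack([cv2.imread(f"pics/{n}.png") for n in q]) for q in(("endscene","endside"),("w_reel2","scene0"))]),(800,600)))
E
```

```text
t 43.5833
w_reel2 43.9833 [0.6446 0.1681 0.1693] [-0.863   0.663   0.8337  1.6775 -0.5514  1.0535  2.1547]
w_reel2 n 4478 zmed 0.04510084104488643 table z 0.004141740683953732
  circle (0.6444630859375, 0.16903236083984374, 0) d 52.245941162109375
46.45
```

View pics/m7.png

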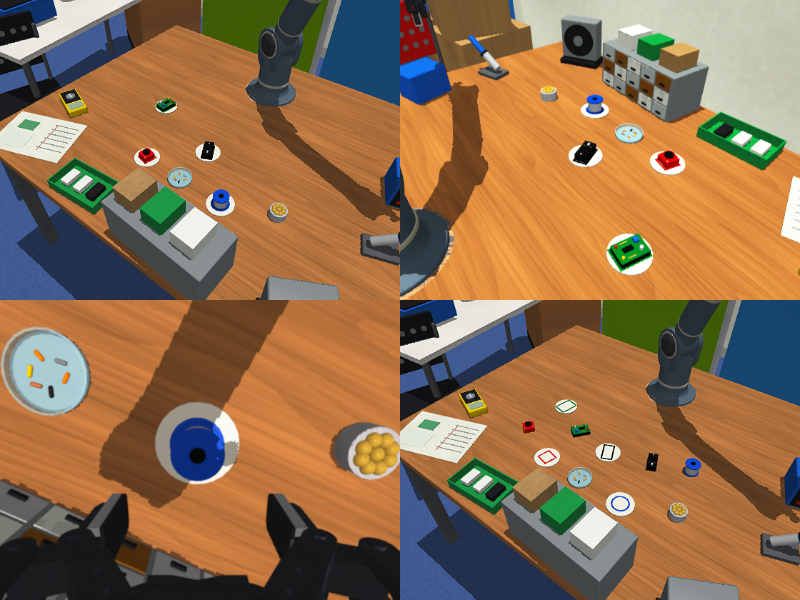

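View pics/endside.png

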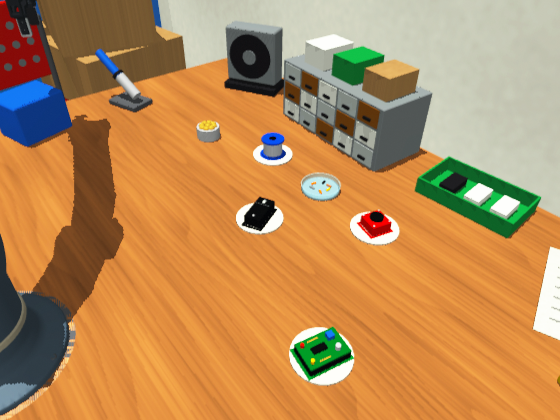

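All four items stand on their own pads: board (322,352), battery (259,214), switch (375,224), reel (273,147). The dish (321,186) and the tin (208,130) are where they were at the start. The arm is back at its start pose and clear of everything, so I'm handing the job in.

```bash
python3 - <<'E'
from rig import *
print(finish_job(), sense()["time_s"])
E
```

```text
the job is handed in; nothing more can be done
the job is handed in; nothing more can be done
```

I placed the board, battery box, switch box and reel, in that order, upright on their matching pads and handed the job in at about 46.5 s. I lowered each one until it touched its pad, and contact came within 0.2 mm of the expected height.

Wrist-camera checks after each release, compared with the printed outlines. The camera calibration itself is only good to about 2 mm.

| Item | Off centre | Off line |
|---|---|---|
| Board | about 0.4 mm | 0.1° |
| Battery box | about 0.9 mm | 0.2° |
| Switch box | about 0.4 mm | about 0.5° |
| Reel | about 0.9 mm | not applicable (round) |

- **One disagreement:** the depth-based angle for the switch box read 1.3° off. That fit is noisy, and the box's corner screws in the picture gave the 0.5° shown, so I left it as placed.
- **Dish and tin:** in the final side picture they stand where they did at the start; I compared this by eye.

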